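Fit a burr in the bench spindle's collet

ROBOT

A 6-joint arm with a two-finger parallel gripper is mounted at the origin on the work surface. World frame = base frame: x ahead of the robot, y to its left, z up, the work surface at z = 0. Lengths are in m, angles in rad, forces in N, time in s.
With the tool pointing down it reaches from about 0.35 to 0.975 m from the base axis. Payload 4.9 kg.
Tool frame: the origin (TCP) lies between the finger pads; the fingertips stand 19 mm ahead of it and the grasp point (between the pads) is the TCP; z points along the fingers, y is the line along which they close (so a half turn about z gives the same grasp; the last joint's range is limited). The gripper opens to 85 mm and grips with 20 to 120 N. Pads are 22 mm wide; open, the fingers measure 114 mm over their backs; the gripper's body (76 mm by 85 mm) begins 54 mm behind the grasp point. The pads swing forward as they close: fully open they stand 13 mm farther back than shut.
Start: joints at [1.004, 0.053, 1.613, -0, 1.476, -0.119], TCP at [0.271, 0.563, 0.25] pointing down, gripper open.
Joint ranges: [-3.01, 3.01], [-1.01, 2.22], [0.06, 2.58], [-1.02, 4.17], [0.09, 2.62], [-3.14, 3.14]. Speed limits (rad/s): [2.57, 2.57, 3.14, 3.14, 3.14, 3.14].

INTERFACE

Orientations are given as a rotation vector (axis times angle).
In Python, from station import ctrl gives the robot as it stands. The module is installed in compiled form; this text tells all that it offers.
- The arm moves only by the tool servo_tool, never from a script. Its argument "increments" is a list that holds one entry, the list of rows, each a list of 5 numbers: the finger opening in cm, from 0 to 8.54, then the shift along the tool's x, y, z in cm, then the turn about the tool's z in degrees. A call has 1 to 5 rows; each row is the pose to reach, as a shift and turn from the pose commanded when the call began, along the tool's axes at that moment; what a row does not reach only later rows make up. A row lasts 1/10 s, in which the tool goes at most 50 mm and 8.59 degrees, less where a joint would pass 70% of its speed; a pose out of reach is approached as far as the arm can. A call with a gripper value outside its range is refused whole. The fingers move at their own pace and stop on an object; "newtons" is the grip in N (left out, the last holds). Time passes only in rows, so rows that repeat a pose let the fingers close. It gives the time, the measured TCP pose, the force, the opening and the grip force at its end, in the units of the state.
- ctrl.get_obs(): the state, without advancing time (a new reading comes with each control period).
- ctrl.get_image(name): name is "side" or "top"; returns a dict with "img" (480x640x3 uint8, red, green, blue), "fx", "fy", "cx", "cy" (pixels), "rvec" (rotation vector, rad) and "tvec" (3), from world to camera coordinates, as OpenCV has them. Camera axes: x right, y down, z forward; pixel columns grow to the right and rows downward; lengths in m; the calibration is good to about 2 mm. A picture is of the moment at which its call begins. There is no depth.
- ctrl.finish_job(): hands the job in; it is judged then, once.
The state is a dict: "t": time; "q": joint angles; "dq": joint speeds; "effort": joint torques, N m; "tool_pos": TCP position; "tool_rot": TCP orientation; "contact_force": force on the tool from outside, world axes, zero at the start; "wrist_torque": the same for the moment, N m; "opening": finger opening in m; "grip_force": force on a finger pad.
Only numpy, scipy, OpenCV 4.12 (cv2) and the standard library are available. Lean on these libraries where they do the work, as an engineer would, in place of code of your own. Each camera call takes 0.05 s, during which the arm holds its last target. There are 200 camera calls.

TASK

Fit the straight cylindrical burr in the bench spindle: take it out of the burr block and slide its shank gently down into the open collet until it is fully home on the stop. Then turn the collet nut clockwise, seen from above, until you feel the jaws grip the shank firmly, but do not overtighten it, and let go. Leave the other two burrs, the meter and the metal case where they are.

Things in the scene. Friction and masses are not known exactly. Their poses are not given: they have to be found in the camera images.
- burr_cyl: the burr to fit: plain steel, standing upright in one of the three holes of the burr block (which hole varies). Shank 6 mm in diameter and 45 mm long with a rounded lower end; above it a straight cylindrical cutting head 12 mm in diameter and 25 mm long with a flat top; 70 mm long in all, about 50 g. Origin at the lower end of the shank on its axis; z runs up along the axis to the head
- burr_cone: bystander burr in the block: same 6 x 45 mm shank, head a pointed cone, 12 mm wide at its foot and 25 mm long. Origin at the lower end of the shank, z up the axis
- burr_ball: bystander burr in the block: same 6 x 45 mm shank, head a ball 12 mm in diameter. Origin at the lower end of the shank, z up the axis
- block: wooden burr block, fixed, 50 mm (its x) by 186 mm (its y) by 30 mm high, with three holes 55 mm apart in a row along its y (7 mm wide, 22 mm deep). Origin at the centre of its underside. The burrs' heads stand 23 mm clear above its top
- spindle: bench spindle, bolted down: a 52 mm dark motor standing nose-up in a square aluminium clamp (76 mm wide, 54 mm high) on a 120 mm square base plate 12 mm thick. The motor's face ends 152 mm above the table, the collet nut sits on top of it. Origin at the centre of the base's underside; the upright axis of the spindle goes through it. The shaft is locked and does not turn
- shaft: the spindle's shaft with the bore for the shank. Origin on the axis at the stop, the floor of the bore (148 mm above the table) on which a fully inserted shank stands, 37 mm below the collet's mouth; z up. The bore under the jaws is 7.8 mm wide; a burr that is home has its head's top 34 mm above the nut's top
- nut: collet nut: dark steel hexagon ring, 24 mm across flats, 20 mm high, hole 13.6 mm. Origin on the axis at the centre of its upper face (184 mm above the table), z up; its x and -x axes point square to two opposite flats (the other flats follow every 60 degrees). Clockwise from above tightens. 12 mm of free space under it before the motor's face
- nut_mid (a point): centre of the nut, 10 mm under its upper face. The nut stays where it is left; it starts loose, 0.35 to 1.25 rad before the jaws touch the shank. Till then it turns with a steady drag of about 0.3 N m, then the torque climbs by about 0.7 N m per rad over that. A torque 0.2 to 0.3 N m above the drag is a firm grip, over 0.4 above it is overtightened
- jaw0: one of the three collet jaws inside the nut, steel, driven inwards by the nut; at the start they leave a mouth 7.3 to 10.4 mm wide with a small lead-in. Origin on the spindle's axis (within 3 mm) at the collet's mouth, 185 mm above the table; z up, x the way it closes
- jaw1: one of the three collet jaws inside the nut, steel, driven inwards by the nut; at the start they leave a mouth 7.3 to 10.4 mm wide with a small lead-in. Origin on the spindle's axis (within 3 mm) at the collet's mouth, 185 mm above the table; z up, x the way it closes
- jaw2: one of the three collet jaws inside the nut, steel, driven inwards by the nut; at the start they leave a mouth 7.3 to 10.4 mm wide with a small lead-in. Origin on the spindle's axis (within 3 mm) at the collet's mouth, 185 mm above the table; z up, x the way it closes
- meter: bystander: red multimeter lying flat, 150 x 78 x 36 mm, origin at the centre of its underside
- case: bystander: small open aluminium equipment case, 90 x 70 x 35 mm, origin at the centre of its underside
Not all that is in view belongs to the job. Several things have the shape of the spindle; the one meant has the colours described above.

How it is judged:
On the way, in this order (a step that is already met when the one before it is completed fails the run):
1. the cylindrical burr stands in the collet with its shank fully home on the stop (horizontal distance between burr_cyl and shaft below 0.003 m and z of burr_cyl in the frame of shaft below 0.003 m and angle between burr_cyl's own z axis and vertical below 0.12 rad), for 0.2 s.
2. the nut is tightened so that all three jaws grip the shank firmly (all of step 1 and contact force between each of jaw0, jaw1, jaw2 and burr_cyl above 25 N), for 0.2 s.
At the end, for the whole second after the job is handed in: the cylindrical burr stands upright (within 0.05 rad) and at rest in the collet, its shank end within 3 mm of the stop in height and of the axis, each jaw pressing on it with over 25 N; the other burrs, meter and case lie within 12 mm of where they started (horizontal distance between burr_cyl and shaft below 0.003 m and z of burr_cyl in the frame of shaft below 0.003 m and angle between burr_cyl's own z axis and vertical below 0.05 rad and contact force between each of jaw0, jaw1, jaw2 and burr_cyl above 25 N and linear speed of burr_cyl below 0.01 m/s and distance of each of burr_cone, burr_ball, meter, case from where it was at the start of the episode below 0.012 m); the robot touches nothing.
It fails at once if the nut is overtightened: a jaw presses on the shank with more than 80 N (contact force between any of jaw0, jaw1, jaw2 and burr_cyl above 80 N).
It fails at once if the burr is rammed on the stop or on the nut with more than 40 N (contact force between burr_cyl and shaft above 40 N or contact force between burr_cyl and nut above 40 N).
It fails at once if a bystander is disturbed by more than 12 mm (the other two burrs, the meter, the case) (distance of any of burr_cone, burr_ball, meter, case from where it was at the start of the episode above 0.012 m).
It also fails if it takes over 69 s, if anything falls off the work surface, if the arm or the gripper's body presses on something with over 40 N, if the wrist force passes 120 N, or if a joint passes its speed limit or range.

## Working session

There is one attempt and no reset: what is moved stays moved. The work goes in short steps, Python scripts to look and compute and a tool call to move; the robot and the scene stay as the last step left them, time stands still between calls to the robot, and variables do not carry over. Pictures are saved under pics/ and viewed, at most 10 in all, crops included, and the job is handed in when it is done.

Besides the shell and the picture viewer there is one more tool, called after "Call:" by a JSON object that holds its "api" and its "payload". servo_tool: Moves the arm, as the interface text tells. Its arguments: {"type":"object","properties":{"increments":{"type":"array"},"newtons":{"type":"number"}},"required":["increments"]}

```bash
mkdir -p pics
cat > h.py <<'E'
import numpy as np, cv2, json
from station import ctrl
def cam(n,save=None):
    d=ctrl.get_image(n)
    if save: cv2.imwrite('pics/'+save,cv2.cvtColor(d['img'],cv2.COLOR_RGB2BGR))
    d['R']=cv2.Rodrigues(np.array(d['rvec'],float))[0]; d['t']=np.array(d['tvec'],float).ravel()
    d['C']=-d['R'].T@d['t']; return d
def ray(d,u,v):
    r=d['R'].T@np.array([(u-d['cx'])/d['fx'],(v-d['cy'])/d['fy'],1]); return r/np.linalg.norm(r)
def onz(d,u,v,z):
    r=ray(d,u,v); return d['C']+r*(z-d['C'][2])/r[2]
def proj(d,p):
    c=d['R']@np.array(p)+d['t']; return np.array([d['fx']*c[0]/c[2]+d['cx'],d['fy']*c[1]/c[2]+d['cy']])
def tri(d1,p1,d2,p2):
    A=0;b=0
    for d,p in((d1,p1),(d2,p2)):
        r=ray(d,*p);M=np.eye(3)-np.outer(r,r);A=A+M;b=b+M@d['C']
    return np.linalg.solve(A,b)
E
python3 - <<'E'
from h import *
for n in('side','top'):
    d=cam(n,n+'0.png'); print(n,d['C'].round(3),d['fx'],d['R'].round(2).tolist())
print(ctrl.get_obs())
E
```

```text
side [ 0.015 -0.473  0.86 ] 473.10831131941643 [[0.73, -0.68, 0.02], [-0.48, -0.53, -0.7], [0.49, 0.5, -0.71]]
top [0.278 0.017 1.247] 513.9055369637273 [[0.05, -1.0, 0.0], [-0.98, -0.05, -0.2], [0.2, 0.01, -0.98]]
{'t': 0.1, 'q': array([ 1.00401228e+00,  5.32738590e-02,  1.61415487e+00, -7.95255490e-06,
        1.47601044e+00, -1.18977251e-01]), 'dq': array([ 0.00032846, -0.00229753, -0.00320262,  0.0006485 , -0.00052919,
       -0.00243377]), 'effort': array([ 8.39640711e-05, -3.94899917e+01, -3.71363854e+01, -1.14171733e-04,
        3.93843060e-03,  7.46400872e-06]), 'tool_pos': array([0.27032017, 0.56292876, 0.24919755]), 'tool_rot': array([-6.97413039e-01, -3.06257385e+00,  2.73530912e-03]), 'contact_force': array([ 0.0912513 , -0.59109368,  0.5456606 ]), 'wrist_torque': array([ 0.00524851, -0.04200088, -0.00777401]), 'grip_force': 0.0, 'opening': 0.08534168854370354}
```

View pics/top0.png

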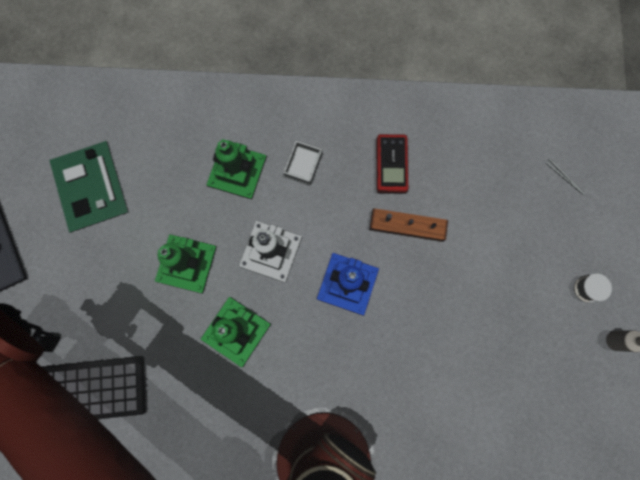

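View pics/side0.png

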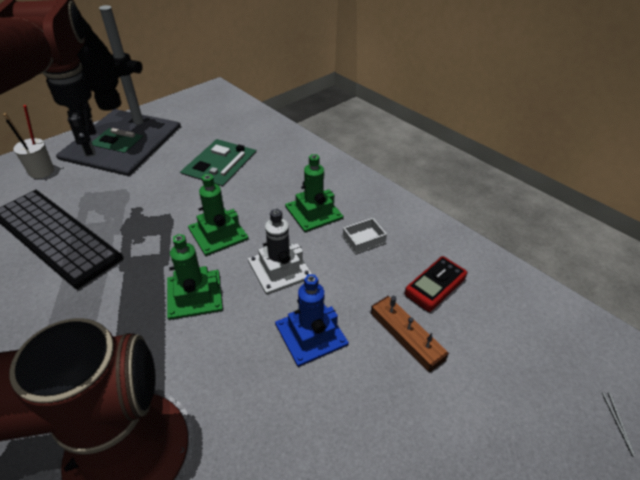

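Spindle candidates in the top view: green at (235,160), (185,260) and (235,330), blue at (350,280), and aluminium with a dark motor at (267,245). The last one fits the description. The burrs are at side (392,302), (410,323) and (429,341). One crop will check both choices.

Run:
```python
import cv2,numpy as np
s=cv2.imread('pics/side0.png');t=cv2.imread('pics/top0.png')
c=lambda i,x,y,w,h:cv2.resize(i[y:y+h,x:x+w],(400,300),interpolation=cv2.INTER_CUBIC)
cv2.imwrite('pics/crop1.png',np.vstack([np.hstack([c(s,365,285,88,66),c(t,368,200,88,66)]),np.hstack([c(s,235,200,88,66),c(t,236,216,72,54)])]))
```

```text
(no output)
```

View pics/crop1.png

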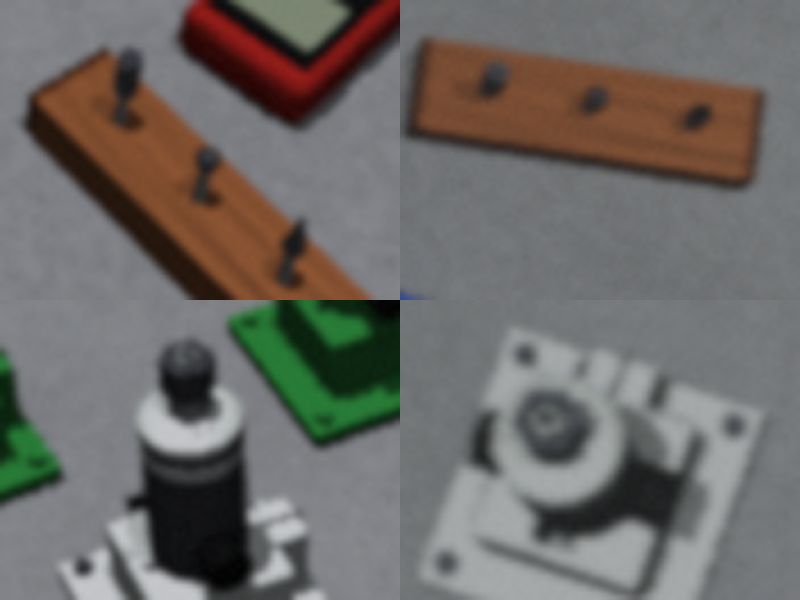

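Crop check: the top-left head in the side view, (393,300), is the straight cylinder, in the top view at (389,216). The ball is in the middle and the cone to the right. The aluminium spindle with the black motor is confirmed, its nut at top (263,237) and side (276,214).

```bash
cat >> h.py <<'E'
def rect(d,mask,z):
    cs,_=cv2.findContours(mask.astype(np.uint8),cv2.RETR_EXTERNAL,cv2.CHAIN_APPROX_NONE)
    c=max(cs,key=cv2.contourArea)[:,0]
    P=np.array([onz(d,u,v,z)[:2]*1000 for u,v in c],np.float32); return cv2.minAreaRect(P)
def tool():
    o=ctrl.get_obs();return o,cv2.Rodrigues(np.array(o['tool_rot']))[0]
E
python3 - <<'E'
from h import *
s=cam('side');t=cam('top')
i=t['img'].astype(int);r,g,b=i[...,0],i[...,1],i[...,2]
m=(r>g*1.5)&(r>80)&(g>b*1.15);m[:190]=0;m[260:]=0;m[:,:350]=0;m[:,470:]=0
print('block',rect(t,m,.03))
hs=(393.2,300.8);ht=(388.9,216.9)
print('cyl tri',tri(s,hs,t,ht),'plane',onz(s,*hs,.0655),onz(t,*ht,.0655))
print('nut',onz(t,262.7,237.6,.184),onz(s,276,211.5,.184),tri(s,(276.2,212.5),t,(262.9,237.8)))
print('base',onz(t,270.4,250.7,.012))
for n,z,p in(('cone',.066,(432,0)),):pass
o,R=tool();print(R.round(3),o['q'])
E
```

```text
block ((553.0067749023438, -183.22482299804688), (176.7895050048828, 47.399070739746094), 83.47828674316406)
cyl tri [ 0.55824285 -0.12969959  0.07267566] plane [ 0.56309648 -0.12651785  0.0655    ] [ 0.56003865 -0.13066376  0.0655    ]
nut [0.4743166  0.14865949 0.184     ] [0.47895784 0.15475407 0.184     ] [0.47332609 0.14736348 0.18912126]
base [0.47461384 0.14890729 0.012     ]
[[-0.901  0.433 -0.001]
 [ 0.433  0.901 -0.001]
 [ 0.    -0.001 -1.   ]] [ 1.00394178e+00  5.31500831e-02  1.61374858e+00 -1.19568121e-05
  1.47601288e+00 -1.18999570e-01]
```

Call:
{"api": "servo_tool", "payload": {"increments": [[[5,-3.7,-3.3,0,0],[5,-7.4,-6.6,0,0],[5,-11.2,-9.9,0,0],[5,-14.9,-13.2,0,0],[5,-18.6,-16.5,0,0]]], "newtons": 40}}

```text
t: 0.7
tool_pos: [0.3671, 0.3323, 0.2502]
tool_rot: [0.697, 3.063, 0.0]
contact_force: [0.8, 0.1, 0.5]
opening: 0.05
grip_force: 0.0
```

Call:
{"api": "servo_tool", "payload": {"increments": [[[5,-3.7,-3.3,0,0],[5,-7.4,-6.6,0,0],[5,-11.2,-9.9,0,0],[5,-14.9,-13.2,0,0],[5,-18.6,-16.5,0,0]]]}}

```text
t: 1.2
tool_pos: [0.4633, 0.1028, 0.2504]
tool_rot: [0.698, 3.063, 0.0]
contact_force: [1.7, -0.1, -1.0]
opening: 0.05
grip_force: 0.0
```

Call:
{"api": "servo_tool", "payload": {"increments": [[[5,-3.7,-3.3,0,8],[5,-7.4,-6.6,0,16],[5,-11.2,-9.9,0,24],[5,-14.9,-13.2,0,32],[5,-18.6,-16.5,0,40]]]}}

```text
t: 1.7
tool_pos: [0.5596, -0.1266, 0.2502]
tool_rot: [-1.711, -2.634, -0.0]
contact_force: [0.7, -0.0, 0.8]
opening: 0.05
grip_force: 0.0
```

Call:
{"api": "servo_tool", "payload": {"increments": [[[5,0,0,1,8],[5,0,0,3,16],[5,0,0,5,24],[5,0,0,5,30.8],[5,0,0,5,30.8]]]}}

```text
t: 2.2
tool_pos: [0.5586, -0.1243, 0.199]
tool_rot: [-2.341, -2.092, 0.002]
contact_force: [-1.3, -0.8, -0.7]
opening: 0.05
grip_force: 0.0
```

Run:
```python
from h import *
s=cam('side','s1.png');t=cam('top','t1.png')
o,R=tool();print(o['t'],o['tool_pos'],R.round(3),o['q'].round(3),o['opening'])
print('shift cm',(R.T@(np.array([.559,-.129,.070])-o['tool_pos'])*100).round(2))
a=cv2.imread('pics/s1.png');p=proj(s,[.559,-.129,.066]).astype(int)
b=cv2.imread('pics/t1.png');q=proj(t,[.559,-.129,.066]).astype(int);print(p,q)
f=lambda i,p:cv2.resize(i[p[1]-40:p[1]+40,p[0]-40:p[0]+40],(400,400),interpolation=cv2.INTER_CUBIC)
cv2.imwrite('pics/c1.png',np.hstack([f(a,p),f(b,q)]))
```

```text
2.3 [ 0.55943446 -0.12447897  0.20060224] [[ 0.11   0.994  0.   ]
 [ 0.994 -0.11  -0.   ]
 [-0.     0.001 -1.   ]] [-0.349 -0.035  1.785  0.     1.391 -0.239] 0.049600496049719535
shift cm [-0.45 -0.   13.06]
[392 302] [388 217]
```

View pics/c1.png

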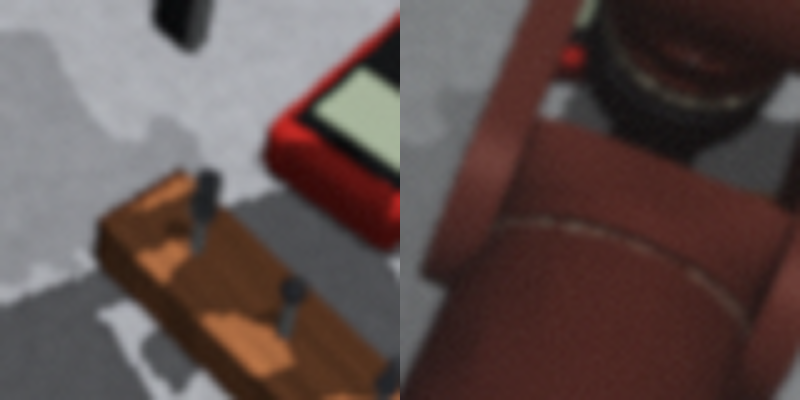

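The side crop shows the cylinder head at (393,301), about 1.4 px from where I predicted it. The open finger is above it and nothing is in the way. Descending.

Call:
{"api": "servo_tool", "payload": {"increments": [[[5,-0.4,0,3,0],[5,-0.4,0,6,0],[5,-0.4,0,9,0],[5,-0.4,0,11.5,0],[5,-0.4,0,13,0]]]}}

```text
t: 2.8
tool_pos: [0.5581, -0.1281, 0.0687]
tool_rot: [-2.34, -2.094, 0.001]
contact_force: [0.2, 0.2, -0.4]
opening: 0.0505
grip_force: 0.0
```

Call:
{"api": "servo_tool", "payload": {"increments": [[[2.5,0,0,0,0],[1.8,0,0,0,0],[1.5,0,0,0,0],[1.3,0,0,0,0],[1.3,0,0,0,0]]]}}

```text
t: 3.3
tool_pos: [0.5596, -0.1287, 0.0716]
tool_rot: [2.341, 2.092, 0.002]
contact_force: [-0.7, -0.4, 0.0]
opening: 0.0129
grip_force: 0.0
```

Call:
{"api": "servo_tool", "payload": {"increments": [[[1.2,0,0,0,0],[1.1,0,0,0,0],[1.0,0,0,0,0],[0.9,0,0,0,0],[0.9,0,0,0,0]]], "newtons": 20}}

```text
t: 3.8
tool_pos: [0.5596, -0.1286, 0.0711]
tool_rot: [2.342, 2.092, 0.002]
contact_force: [2.2, -0.4, 2.8]
opening: 0.0107
grip_force: 19.7
```

Run:
```python
from h import *
o,R=tool();print({k:np.round(v,4) for k,v in o.items()})
```

```text
{'t': np.float64(3.8), 'q': array([-3.5560e-01,  1.1100e-01,  1.8685e+00,  1.0000e-04,  1.1601e+00,
       -2.4290e-01]), 'dq': array([-0.0001, -0.0016,  0.0008,  0.0006,  0.0013,  0.0009]), 'effort': array([-1.98600e-01, -3.47869e+01, -2.91764e+01, -1.80900e-01,
        6.32900e-01, -3.10000e-03]), 'tool_pos': array([ 0.5596, -0.1286,  0.0711]), 'tool_rot': array([2.3417e+00, 2.0916e+00, 1.7000e-03]), 'contact_force': array([ 2.22  , -0.355 ,  2.8072]), 'wrist_torque': array([-0.0012, -0.4219, -0.0223]), 'grip_force': np.float64(19.7294), 'opening': np.float64(0.0107)}
```

Call:
{"api": "servo_tool", "payload": {"increments": [[[0.9,0,0,-1,0],[0.9,0,0,-3,0],[0.9,0,0,-6,0],[0.9,0,0,-9,0],[0.9,0,0,-12,0]]], "newtons": 35}}

```text
t: 4.3
tool_pos: [0.5574, -0.128, 0.19]
tool_rot: [-2.34, -2.091, 0.004]
contact_force: [0.8, 0.5, -1.3]
opening: 0.01
grip_force: 34.7
```

Call:
{"api": "servo_tool", "payload": {"increments": [[[0.9,0,0,-3,0],[0.9,0,0,-6,0],[0.9,0,0,-8.5,0],[0.9,0,0,-10,0],[0.9,0,0,-10,0]]]}}

```text
t: 4.8
tool_pos: [0.5593, -0.1286, 0.2923]
tool_rot: [2.341, 2.091, 0.002]
contact_force: [0.6, 1.0, -0.5]
opening: 0.0099
grip_force: 34.7
```

Call:
{"api": "servo_tool", "payload": {"increments": [[[0.9,3,-1.3,0,0],[0.9,6,-2.6,0,0],[0.9,9,-3.9,0,0],[0.9,12,-5.2,0,0],[0.9,15,-6.5,0,0]]]}}

```text
t: 5.3
tool_pos: [0.5094, 0.0291, 0.2874]
tool_rot: [-2.341, -2.09, 0.005]
contact_force: [0.7, 1.2, -0.1]
opening: 0.01
grip_force: 34.7
```

Call:
{"api": "servo_tool", "payload": {"increments": [[[0.9,3,-1.3,0,0],[0.9,6,-2.6,0,0],[0.9,9,-3.9,0,0],[0.9,11.6,-5,0,0],[0.9,11.6,-5,0,0]]]}}

```text
t: 5.8
tool_pos: [0.4725, 0.1511, 0.2876]
tool_rot: [-2.336, -2.095, 0.005]
contact_force: [1.0, -0.6, -0.5]
opening: 0.01
grip_force: 34.7
```

Call:
{"api": "servo_tool", "payload": {"increments": [[[0.9,0,0,1,0],[0.9,0,0,2,0],[0.9,0,0,3,0],[0.9,0,0,3,0],[0.9,0,0,3,0]]]}}

```text
t: 6.3
tool_pos: [0.4743, 0.1482, 0.2595]
tool_rot: [-2.344, -2.091, 0.002]
contact_force: [0.7, 0.3, -0.9]
opening: 0.01
grip_force: 34.7
```

Run:
```python
from h import *
s=cam('side','s2.png');t=cam('top','t2.png')
o,R=tool();print(o['t'],o['tool_pos'],R.round(3).tolist(),o['q'].round(3),o['opening'],o['contact_force'],o['grip_force'])
a=cv2.imread('pics/s2.png');p=proj(s,[.4745,.1488,.19]).astype(int)
b=cv2.imread('pics/t2.png');q=proj(t,[.4745,.1488,.19]).astype(int);print(p,q)
f=lambda i,p:cv2.resize(i[p[1]-32:p[1]+32,p[0]-32:p[0]+32],(400,400),interpolation=cv2.INTER_CUBIC)
cv2.imwrite('pics/c2.png',np.hstack([f(a,p),f(b,q)]))
```

```text
6.4 [0.47479709 0.14854212 0.26071719] [[0.113, 0.994, 0.001], [0.994, -0.113, 0.0], [0.0, 0.001, -1.0]] [ 0.154 -0.266  1.89  -0.     1.517  0.267] 0.010164556635984633 [ 0.45172302  0.165508   -0.72208755] 34.693514754180796
[275 211] [262 236]
```

View pics/c2.png

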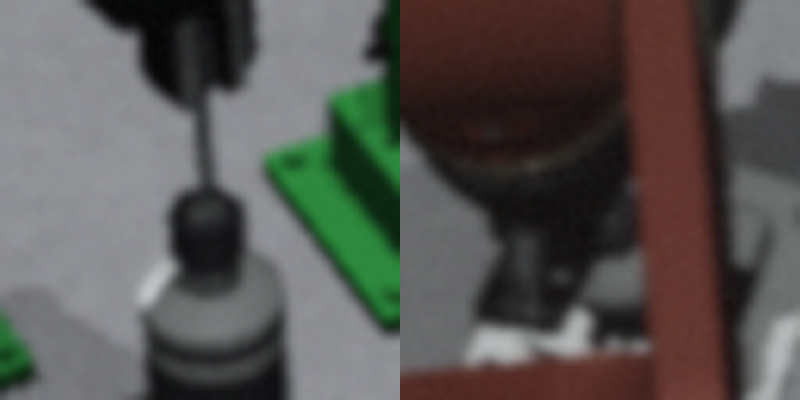

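The side crop shows the shank hanging over the nut, about columns 275–277 and rows 196–209, with the nut top near (276,212). The shank looks slightly tilted, so I'll measure it to subpixel.

Run:
```python
from h import *
s=cam('side');g=cv2.cvtColor(s['img'],cv2.COLOR_RGB2GRAY).astype(float)
for v in range(192,234,2):
    row=g[v,258:296];bg=np.median(np.r_[row[:6]]);w=np.clip(bg-15-row,0,None)
    k=np.where(row<bg-25)[0]
    seg=w[8:30] ;x=np.arange(266,288)
    z=.26-.001
    print(v,(seg*x).sum()/max(seg.sum(),1), k.min()+258 if len(k) else None,k.max()+258 if len(k) else None)
for z in(.24,.22,.2,.19,.184,.174,.164,.15): print(z,proj(s,[.4748,.1485,z]).round(2))
print(s['img'].shape); print(g[196:232:3,264:290].astype(int))
```

```text
192 273.55951850200626 267 282
194 272.5482233502538 269 276
196 274.32142857142856 272 295
198 274.92660550458714 274 295
200 275.09463722397476 274 295
202 275.188790560472 274 295
204 278.7826923076923 274 295
206 280.7658914728682 274 295
208 279.52815013404825 274 295
210 276.0428743961353 270 295
212 275.6623634558093 270 295
214 275.60321715817696 269 295
216 275.7457142857143 270 295
218 275.8853754940711 270 295
220 276.6383515559294 270 295
222 277.18825722274 271 287
224 276.8793650793651 270 287
226 277.19659574468085 269 288
228 277.9738292011019 267 288
230 277.77103718199606 265 288
232 277.6628686327078 266 288
0.24 [274.91 193.41]
0.22 [275.43 200.87]
0.2 [275.94 208.12]
0.19 [276.19 211.66]
0.184 [276.33 213.77]
0.174 [276.58 217.24]
0.164 [276.82 220.66]
0.15 [277.15 225.37]
(480, 640, 3)
[[141 142 143 141 140 140 138 129 113  89  63  59  92 129 142 142 141 140
  141 141 141 141 143 142 143 145]
 [145 143 144 143 143 142 143 146 143 127  87  61  87 127 140 143 143 145
  144 143 143 144 145 144 143 144]
 [148 147 145 142 142 141 142 141 140 125  94  68  80 116 139 1
[... 327 characters left out ...]
38  53  83
  119 140 144 143 138 121  91  66]
 [144 144 144 143 135 109  59  28  27  38  46  49  45  41  36  31  31  51
   96 131 143 145 145 146 142 130]
 [143 143 144 145 143 121  70  25  15  19  22  21  22  22  21  20  23  47
   91 131 143 145 145 144 142 142]
 [144 145 147 151 156 150 116  67  30  19  19  22  21  22  21  20  29  57
   87 100 104 112 124 135 141 141]
 [147 155 169 184 186 162 117  73  50  43  39  38  43  47  45  45  51  73
   98 105 106 102  99 108 127 139]
 [155 175 189 172 133 109 103 101  96  88  80  77  78  82  86  95 104 110
  111 111 110 108 104 101 112 132]
 [135 113  96  97 104 108 112 112 112 114 116 118 119 118 119 119 117 116
  114 111 108  98  83  69  88 127]]
```

Call:
{"api": "servo_tool", "payload": {"increments": [[[0.9,0.05,-0.07,0.3,0],[0.9,0.05,-0.07,0.6,0],[0.9,0.05,-0.07,1.0,0],[0.9,0.05,-0.07,1.1,0],[0.9,0.05,-0.07,1.1,0]]]}}

```text
t: 6.95
tool_pos: [0.4736, 0.1494, 0.2489]
tool_rot: [-2.343, -2.093, 0.001]
contact_force: [0.3, -1.0, -0.2]
opening: 0.0102
grip_force: 34.7
```

Call:
{"api": "servo_tool", "payload": {"increments": [[[0.9,0,0,0.1,0],[0.9,0,0,0.2,0],[0.9,0,0,0.3,0],[0.9,0,0,0.35,0],[0.9,0,0,0.35,0]]]}}

```text
t: 7.45
tool_pos: [0.4738, 0.1494, 0.2457]
tool_rot: [-2.343, -2.093, 0.0]
contact_force: [0.1, 0.2, -0.6]
opening: 0.0097
grip_force: 34.7
```

Run:
```python
from h import *
o,R=tool();print({k:np.round(v,3) for k,v in o.items() if k in('t','tool_pos','contact_force','wrist_torque')})
```

```text
{'t': np.float64(7.45), 'tool_pos': array([0.474, 0.149, 0.246]), 'contact_force': array([ 0.089,  0.155, -0.599]), 'wrist_torque': array([ 0.037,  0.002, -0.047])}
```

Call:
{"api": "servo_tool", "payload": {"increments": [[[0.9,0,0,0.1,0],[0.9,0,0,0.2,0],[0.9,0,0,0.3,0],[0.9,0,0,0.3,0]]]}}

```text
t: 7.85
tool_pos: [0.4737, 0.1494, 0.2425]
tool_rot: [-2.343, -2.093, 0.0]
contact_force: [0.3, -1.2, -0.8]
opening: 0.0103
grip_force: 34.7
```

Call:
{"api": "servo_tool", "payload": {"increments": [[[0.9,0,0,0.1,0],[0.9,0,0,0.2,0],[0.9,0,0,0.3,0],[0.9,0,0,0.3,0]]]}}

```text
t: 8.25
tool_pos: [0.4738, 0.1494, 0.2396]
tool_rot: [-2.343, -2.093, 0.0]
contact_force: [-0.4, -0.3, -1.0]
opening: 0.01
grip_force: 34.7
```

Call:
{"api": "servo_tool", "payload": {"increments": [[[0.9,0,0,0.2,0],[0.9,0,0,0.4,0],[0.9,0,0,0.6,0],[0.9,0,0,0.8,0],[0.9,0,0,0.8,0]]]}}

```text
t: 8.75
tool_pos: [0.4738, 0.1494, 0.2314]
tool_rot: [-2.343, -2.093, 0.0]
contact_force: [-0.3, 0.0, -0.4]
opening: 0.01
grip_force: 34.7
```

Call:
{"api": "servo_tool", "payload": {"increments": [[[0.9,0,0,0.2,0],[0.9,0,0,0.4,0],[0.9,0,0,0.6,0],[0.9,0,0,0.8,0],[0.9,0,0,0.8,0]]]}}

```text
t: 9.25
tool_pos: [0.4738, 0.1494, 0.2235]
tool_rot: [2.343, 2.093, -0.0]
contact_force: [0.3, 0.8, -1.2]
opening: 0.01
grip_force: 34.8
```

Run:
```python
from h import *
s=cam('side','s3.png')
o,R=tool();print({k:np.round(v,3) for k,v in o.items() if k in('t','tool_pos','contact_force','wrist_torque')})
a=cv2.imread('pics/s3.png');p=proj(s,[.4745,.1488,.19]).astype(int)
cv2.imwrite('pics/c3.png',cv2.resize(a[p[1]-32:p[1]+32,p[0]-32:p[0]+32],(400,400),interpolation=cv2.INTER_CUBIC))
```

```text
{'t': np.float64(9.3), 'tool_pos': array([0.474, 0.149, 0.224]), 'contact_force': array([ 0.009, -0.169, -1.742]), 'wrist_torque': array([ 0.044, -0.099,  0.011])}
```

View pics/c3.png

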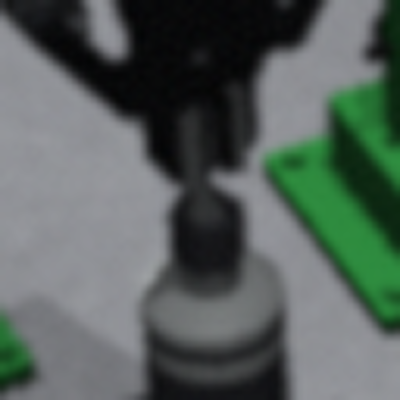

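The shank is going into the nut, with its neck at (275,208). Continuing gently to the stop.

Call:
{"api": "servo_tool", "payload": {"increments": [[[0.9,0,0,0.2,0],[0.9,0,0,0.4,0],[0.9,0,0,0.6,0],[0.9,0,0,0.8,0],[0.9,0,0,1.0,0]]], "newtons": 20}}

```text
t: 9.8
tool_pos: [0.4739, 0.1495, 0.2137]
tool_rot: [2.343, 2.093, 0.001]
contact_force: [1.7, 0.8, 0.2]
opening: 0.0102
grip_force: 34.8
```

Call:
{"api": "servo_tool", "payload": {"increments": [[[0.9,0,0,0.05,0],[0.9,0,0,0.1,0],[0.9,0,0,0.15,0],[0.9,0,0,0.2,0]]]}}

```text
t: 10.2
tool_pos: [0.4739, 0.1495, 0.2119]
tool_rot: [2.343, 2.093, 0.001]
contact_force: [0.8, 0.8, -0.2]
opening: 0.0099
grip_force: 34.9
```

Call:
{"api": "servo_tool", "payload": {"increments": [[[0.9,0,0,0.05,0],[0.9,0,0,0.1,0],[0.9,0,0,0.1,0]]]}}

```text
t: 10.5
tool_pos: [0.474, 0.1495, 0.2112]
tool_rot: [2.343, 2.093, 0.001]
contact_force: [1.4, 1.6, 1.0]
opening: 0.0102
grip_force: 35.0
```

Call:
{"api": "servo_tool", "payload": {"increments": [[[0.9,0,0,0.05,0],[0.9,0,0,0.05,0]]]}}

```text
t: 10.7
tool_pos: [0.4741, 0.1495, 0.211]
tool_rot: [2.343, 2.093, 0.001]
contact_force: [0.5, 1.1, 4.3]
opening: 0.0099
grip_force: 35.2
```

Call:
{"api": "servo_tool", "payload": {"increments": [[[0.9,0,0,0.05,0],[0.9,0,0,0.05,0]]]}}

```text
t: 10.9
tool_pos: [0.4742, 0.1495, 0.2109]
tool_rot: [2.343, 2.092, 0.002]
contact_force: [-1.0, 0.9, 6.6]
opening: 0.0099
grip_force: 35.4
```

Call:
{"api": "servo_tool", "payload": {"increments": [[[0.9,0,0,0.05,0],[0.9,0,0,0.05,0]]]}}

```text
t: 11.1
tool_pos: [0.4743, 0.1495, 0.2108]
tool_rot: [2.342, 2.092, 0.002]
contact_force: [-1.0, 1.2, 7.5]
opening: 0.01
grip_force: 35.5
```

Seated on the stop: Fz is 7.5 N at TCP z 0.211. Releasing.

Call:
{"api": "servo_tool", "payload": {"increments": [[[1.5,0,0,-0.1,0],[2.5,0,0,-0.1,0],[3.5,0,0,-0.1,0],[4.5,0,0,-0.1,0],[5,0,0,-0.1,0]]]}}

```text
t: 11.6
tool_pos: [0.4736, 0.1493, 0.2099]
tool_rot: [-2.343, -2.092, 0.001]
contact_force: [-0.2, 1.0, -0.6]
opening: 0.0501
grip_force: 0.0
```

Run:
```python
from h import *
s=cam('side','s4.png');t=cam('top','t4.png')
o,R=tool();print({k:np.round(v,3) for k,v in o.items() if k in('t','q','tool_pos','contact_force','wrist_torque','opening')})
f=lambda i,p:cv2.resize(i[p[1]-32:p[1]+32,p[0]-32:p[0]+32],(400,400),interpolation=cv2.INTER_CUBIC)
P=[.4742,.1493,.19]
cv2.imwrite('pics/c4.png',np.hstack([f(cv2.imread('pics/s4.png'),proj(s,P).astype(int)),f(cv2.imread('pics/t4.png'),proj(t,P).astype(int))]))
```

```text
{'t': np.float64(11.7), 'q': array([ 0.156, -0.233,  1.948, -0.   ,  1.427,  0.268]), 'tool_pos': array([0.474, 0.149, 0.21 ]), 'contact_force': array([ 0.01 ,  0.455, -0.794]), 'wrist_torque': array([0.007, 0.035, 0.046]), 'opening': np.float64(0.05)}
```

View pics/c4.png

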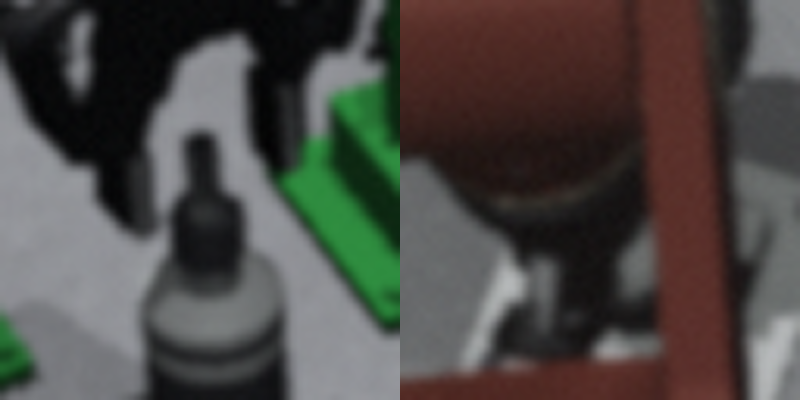

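The burr stands upright in the collet and both fingers are clear of it. Lowering onto the nut and gripping, feeling how the flats lie from the opening.

Call:
{"api": "servo_tool", "payload": {"increments": [[[5,0,0,0.8,0],[5,0,0,1.6,0],[5,0,0,2.4,0],[5,0,0,3.2,0],[5,0,0,3.3,0]]]}}

```text
t: 12.2
tool_pos: [0.4728, 0.1492, 0.1754]
tool_rot: [-2.342, -2.092, 0.004]
contact_force: [0.1, -0.2, -0.2]
opening: 0.0501
grip_force: 0.0
```

Call:
{"api": "servo_tool", "payload": {"increments": [[[4,0,0,0,0],[3.2,0,0,0,0],[2.8,0,0,0,0],[2.5,0,0,0,0],[2.2,0,0,0,0]]], "newtons": 20}}

```text
t: 12.7
tool_pos: [0.4751, 0.1494, 0.1781]
tool_rot: [2.341, 2.091, 0.004]
contact_force: [6.0, -0.1, -1.7]
opening: 0.0252
grip_force: 19.8
```

Call:
{"api": "servo_tool", "payload": {"increments": [[[2.0,0,0,0,0],[2.0,0,0,0,0],[2.0,0,0,0,0]]]}}

```text
t: 13.0
tool_pos: [0.4751, 0.1493, 0.1781]
tool_rot: [2.341, 2.091, 0.004]
contact_force: [5.6, -0.2, -1.4]
opening: 0.0249
grip_force: 19.8
```

Call:
{"api": "servo_tool", "payload": {"increments": [[[1.9,0,0.05,0,0],[1.9,0,0.1,0,0],[1.9,0,0.1,0,0],[1.9,0,0.1,0,0]]], "newtons": 80}}

```text
t: 13.4
tool_pos: [0.4751, 0.1493, 0.1782]
tool_rot: [2.342, 2.093, 0.001]
contact_force: [0.7, -0.5, 5.9]
opening: 0.0235
grip_force: 78.7
```

```bash
cat > st.py <<'E'
from h import *
o,R=tool();print({k:np.round(v,3) for k,v in o.items() if k in('t','q','tool_pos','contact_force','wrist_torque','opening','grip_force')},'q6',np.degrees(o['q'][5]).round(2),'yaw',np.degrees(np.arctan2(R[1,1],R[0,1])).round(2))
E
python3 st.py
```

```text
{'t': np.float64(13.4), 'q': array([ 0.155, -0.202,  1.977, -0.   ,  1.366,  0.268]), 'tool_pos': array([0.475, 0.149, 0.178]), 'contact_force': array([ 0.656, -0.531,  5.863]), 'wrist_torque': array([-0.111, -0.077,  0.304]), 'grip_force': np.float64(78.729), 'opening': np.float64(0.023)} q6 15.33 yaw -6.44
```

The nut is turning to align: wrist torque is 0.30 N m and the opening went from 24.9 to 23.5. Starting the clockwise turn.

Call:
{"api": "servo_tool", "payload": {"increments": [[[1.9,0,0,0,2],[1.9,0,0,0,4],[1.9,0,0,0,6],[1.9,0,0,0,8],[1.9,0,0,0,8]]]}}

```text
t: 13.9
tool_pos: [0.4748, 0.1494, 0.1783]
tool_rot: [-2.484, -1.924, -0.0]
contact_force: [-0.2, -1.4, 5.8]
opening: 0.0228
grip_force: 78.2
```

```bash
python3 st.py
```

```text
{'t': np.float64(13.9), 'q': array([ 0.155, -0.203,  1.977,  0.   ,  1.367,  0.408]), 'tool_pos': array([0.475, 0.149, 0.178]), 'contact_force': array([-0.22 , -1.359,  5.842]), 'wrist_torque': array([-0.124,  0.132,  0.147]), 'grip_force': np.float64(78.177), 'opening': np.float64(0.023)} q6 23.37 yaw -14.48
```

Call:
{"api": "servo_tool", "payload": {"increments": [[[1.9,0,0,0,2],[1.9,0,0,0,4],[1.9,0,0,0,6],[1.9,0,0,0,8]]]}}

```text
t: 14.3
tool_pos: [0.4745, 0.1495, 0.1783]
tool_rot: [-2.612, -1.745, 0.001]
contact_force: [-3.2, 0.2, 7.8]
opening: 0.0231
grip_force: 79.7
```

```bash
python3 st.py
```

```text
{'t': np.float64(14.3), 'q': array([ 0.155, -0.203,  1.977,  0.   ,  1.368,  0.548]), 'tool_pos': array([0.474, 0.15 , 0.178]), 'contact_force': array([-3.211,  0.171,  7.827]), 'wrist_torque': array([0.041, 0.36 , 0.33 ]), 'grip_force': np.float64(79.728), 'opening': np.float64(0.023)} q6 31.4 yaw -22.5
```

Call:
{"api": "servo_tool", "payload": {"increments": [[[1.9,0,0,0,2],[1.9,0,0,0,4],[1.9,0,0,0,6]]]}}

```text
t: 14.6
tool_pos: [0.4743, 0.1496, 0.1782]
tool_rot: [-2.699, -1.606, 0.002]
contact_force: [-3.8, -0.2, 7.8]
opening: 0.0235
grip_force: 79.8
```

```bash
python3 st.py
```

```text
{'t': np.float64(14.6), 'q': array([ 1.560e-01, -2.030e-01,  1.977e+00,  1.000e-03,  1.369e+00,
        6.530e-01]), 'tool_pos': array([0.474, 0.15 , 0.178]), 'contact_force': array([-3.757, -0.177,  7.84 ]), 'wrist_torque': array([-0.013,  0.516,  0.362]), 'grip_force': np.float64(79.785), 'opening': np.float64(0.023)} q6 37.4 yaw -28.5
```

Call:
{"api": "servo_tool", "payload": {"increments": [[[1.9,0,0,0,2],[1.9,0,0,0,4],[1.9,0,0,0,6]]]}}

```text
t: 14.9
tool_pos: [0.474, 0.1498, 0.1782]
tool_rot: [-2.779, -1.462, 0.003]
contact_force: [-4.5, 0.1, 9.0]
opening: 0.0235
grip_force: 79.8
```

```bash
python3 st.py
```

```text
{'t': np.float64(14.9), 'q': array([ 1.560e-01, -2.030e-01,  1.977e+00,  1.000e-03,  1.369e+00,
        7.570e-01]), 'tool_pos': array([0.474, 0.15 , 0.178]), 'contact_force': array([-4.521,  0.123,  9.049]), 'wrist_torque': array([0.1  , 0.651, 0.321]), 'grip_force': np.float64(79.845), 'opening': np.float64(0.023)} q6 43.4 yaw -34.49
```

Call:
{"api": "servo_tool", "payload": {"increments": [[[1.9,0,0,0,2],[1.9,0,0,0,4]]]}}

```text
t: 15.1
tool_pos: [0.4739, 0.1499, 0.1782]
tool_rot: [-2.828, -1.364, 0.003]
contact_force: [-5.5, 1.0, 9.5]
opening: 0.0233
grip_force: 79.9
```

```bash
python3 st.py
```

```text
{'t': np.float64(15.1), 'q': array([ 1.560e-01, -2.030e-01,  1.977e+00,  1.000e-03,  1.370e+00,
        8.270e-01]), 'tool_pos': array([0.474, 0.15 , 0.178]), 'contact_force': array([-5.511,  0.983,  9.474]), 'wrist_torque': array([0.09 , 0.695, 0.372]), 'grip_force': np.float64(79.919), 'opening': np.float64(0.023)} q6 47.4 yaw -38.49
```

Call:
{"api": "servo_tool", "payload": {"increments": [[[1.9,0,0,0,2],[1.9,0,0,0,4]]]}}

```text
t: 15.3
tool_pos: [0.4738, 0.15, 0.1783]
tool_rot: [-2.873, -1.265, 0.003]
contact_force: [-5.9, 0.5, 9.4]
opening: 0.0236
grip_force: 80.2
```

```bash
python3 st.py
```

```text
{'t': np.float64(15.3), 'q': array([ 0.156, -0.203,  1.977,  0.002,  1.37 ,  0.897]), 'tool_pos': array([0.474, 0.15 , 0.178]), 'contact_force': array([-5.872,  0.458,  9.378]), 'wrist_torque': array([0.19 , 0.768, 0.349]), 'grip_force': np.float64(80.208), 'opening': np.float64(0.024)} q6 51.39 yaw -42.48
```

Call:
{"api": "servo_tool", "payload": {"increments": [[[1.9,-0.03,-0.03,0,2],[1.9,-0.06,-0.07,0,4]]]}}

```text
t: 15.5
tool_pos: [0.4736, 0.1501, 0.1783]
tool_rot: [-2.916, -1.164, -0.0]
contact_force: [-0.1, 2.3, 5.5]
opening: 0.0234
grip_force: 80.3
```

```bash
python3 st.py
```

```text
{'t': np.float64(15.5), 'q': array([ 0.156, -0.205,  1.979,  0.002,  1.368,  0.967]), 'tool_pos': array([0.474, 0.15 , 0.178]), 'contact_force': array([-0.129,  2.341,  5.506]), 'wrist_torque': array([0.246, 0.133, 0.379]), 'grip_force': np.float64(80.26), 'opening': np.float64(0.023)} q6 55.41 yaw -46.47
```

Call:
{"api": "servo_tool", "payload": {"increments": [[[1.9,0,0,0,2],[1.9,0,0,0,4]]]}}

```text
t: 15.7
tool_pos: [0.4735, 0.1502, 0.1783]
tool_rot: [-2.955, -1.062, 0.0]
contact_force: [-2.6, 2.4, 6.6]
opening: 0.0237
grip_force: 80.8
```

```bash
python3 st.py
```

```text
{'t': np.float64(15.7), 'q': array([ 0.156, -0.205,  1.979,  0.002,  1.368,  1.037]), 'tool_pos': array([0.474, 0.15 , 0.178]), 'contact_force': array([-2.613,  2.374,  6.557]), 'wrist_torque': array([0.287, 0.381, 0.478]), 'grip_force': np.float64(80.777), 'opening': np.float64(0.024)} q6 59.4 yaw -50.46
```

Call:
{"api": "servo_tool", "payload": {"increments": [[[1.9,0,0,0,2],[1.9,0,0,0,4]]]}}

```text
t: 15.9
tool_pos: [0.4734, 0.1504, 0.1783]
tool_rot: [-2.989, -0.958, 0.001]
contact_force: [-2.8, 3.0, 7.6]
opening: 0.0231
grip_force: 81.3
```

```bash
python3 st.py
```

```text
{'t': np.float64(15.9), 'q': array([ 0.156, -0.205,  1.979,  0.002,  1.369,  1.106]), 'tool_pos': array([0.473, 0.15 , 0.178]), 'contact_force': array([-2.846,  3.002,  7.635]), 'wrist_torque': array([0.396, 0.426, 0.531]), 'grip_force': np.float64(81.261), 'opening': np.float64(0.023)} q6 63.39 yaw -54.45
```

The torque is climbing by about 0.05 per 4°, over a drag of about 0.34. Target is about 0.59 N m.

Call:
{"api": "servo_tool", "payload": {"increments": [[[1.9,0,0,0,1],[1.9,0,0,0,2]]]}}

```text
t: 16.1
tool_pos: [0.4733, 0.1504, 0.1783]
tool_rot: [-3.005, -0.907, 0.001]
contact_force: [-3.6, 2.6, 8.0]
opening: 0.0232
grip_force: 81.3
```

```bash
python3 st.py
```

```text
{'t': np.float64(16.1), 'q': array([ 0.156, -0.205,  1.979,  0.002,  1.369,  1.14 ]), 'tool_pos': array([0.473, 0.15 , 0.178]), 'contact_force': array([-3.578,  2.648,  8.033]), 'wrist_torque': array([0.414, 0.441, 0.539]), 'grip_force': np.float64(81.332), 'opening': np.float64(0.023)} q6 65.34 yaw -56.41
```

Call:
{"api": "servo_tool", "payload": {"increments": [[[1.9,0,0,0,1],[1.9,0,0,0,2]]]}}

```text
t: 16.3
tool_pos: [0.4733, 0.1505, 0.1783]
tool_rot: [-3.02, -0.855, 0.001]
contact_force: [-3.2, 3.1, 7.3]
opening: 0.0231
grip_force: 81.6
```

```bash
python3 st.py
```

```text
{'t': np.float64(16.3), 'q': array([ 0.157, -0.205,  1.979,  0.003,  1.369,  1.175]), 'tool_pos': array([0.473, 0.15 , 0.178]), 'contact_force': array([-3.172,  3.101,  7.315]), 'wrist_torque': array([0.475, 0.473, 0.56 ]), 'grip_force': np.float64(81.592), 'opening': np.float64(0.023)} q6 67.34 yaw -58.4
```

Call:
{"api": "servo_tool", "payload": {"increments": [[[1.9,0,0,0,1],[1.9,0,0,0,2],[1.9,0,0,0,3]]]}}

```text
t: 16.6
tool_pos: [0.4732, 0.1506, 0.1783]
tool_rot: [-3.041, -0.776, 0.001]
contact_force: [-4.0, 3.9, 8.0]
opening: 0.0235
grip_force: 82.0
```

```bash
python3 st.py
```

```text
{'t': np.float64(16.6), 'q': array([ 0.157, -0.205,  1.979,  0.003,  1.369,  1.227]), 'tool_pos': array([0.473, 0.151, 0.178]), 'contact_force': array([-3.96 ,  3.917,  7.957]), 'wrist_torque': array([0.506, 0.487, 0.652]), 'grip_force': np.float64(81.994), 'opening': np.float64(0.024)} q6 70.33 yaw -61.38
```

The fitted torque is about 0.27 N m above the drag, which is a firm grip. Letting go and rising.

Call:
{"api": "servo_tool", "payload": {"increments": [[[3,0,0,0,0],[4,0,0,0,0],[5,0,0,0,0],[5,0,0,0,0],[5,0,0,0,0]]]}}

```text
t: 17.1
tool_pos: [0.4737, 0.1492, 0.177]
tool_rot: [-3.045, -0.774, 0.001]
contact_force: [0.4, -0.8, 0.9]
opening: 0.0499
grip_force: 0.0
```

Call:
{"api": "servo_tool", "payload": {"increments": [[[5,0,0,-1,0],[5,0,0,-3,0],[5,0,0,-6,0],[5,0,0,-10,0],[5,0,0,-14,0]]]}}

```text
t: 17.6
tool_pos: [0.4735, 0.1492, 0.3192]
tool_rot: [-3.045, -0.774, 0.0]
contact_force: [-0.4, 0.1, 0.4]
opening: 0.0493
grip_force: 0.0
```

Call:
{"api": "servo_tool", "payload": {"increments": [[[5,0,0,0,0],[5,0,0,0,0],[5,0,0,0,0]]]}}

```text
t: 17.9
tool_pos: [0.4734, 0.1492, 0.3163]
tool_rot: [-3.045, -0.774, 0.003]
contact_force: [-1.0, 0.3, -0.8]
opening: 0.0503
grip_force: 0.0
```

```bash
python3 st.py
python3 - <<'E'
from h import *
s=cam('side','s5.png')
p=proj(s,[.4742,.1498,.19]).astype(int)
cv2.imwrite('pics/c5.png',cv2.resize(cv2.imread('pics/s5.png')[p[1]-40:p[1]+130,p[0]-40:p[0]+200],(720,510),interpolation=cv2.INTER_CUBIC))
E
```

```text
{'t': np.float64(17.9), 'q': array([ 0.155, -0.291,  1.819, -0.   ,  1.615,  1.228]), 'tool_pos': array([0.473, 0.149, 0.316]), 'contact_force': array([-0.959,  0.33 , -0.767]), 'wrist_torque': array([ 0.032, -0.002, -0.058]), 'grip_force': np.float64(0.0), 'opening': np.float64(0.05)} q6 70.36 yaw -61.46
```

View pics/c5.png

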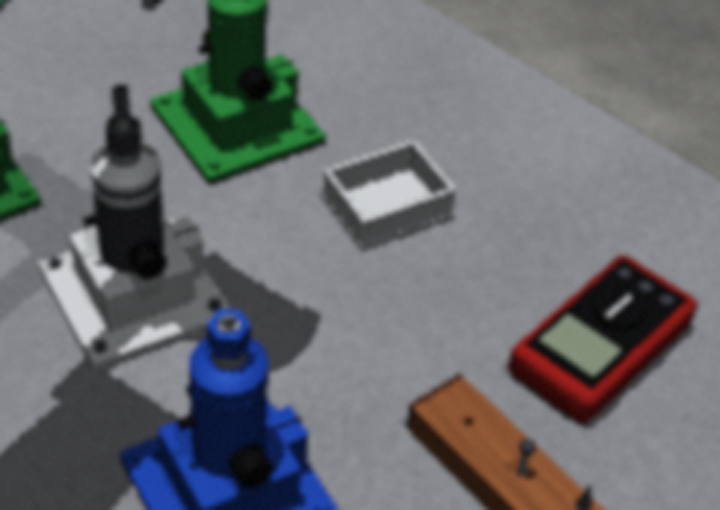

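The burr stands upright in the collet (crop (121,100)), the gripper is clear, and the other two burrs, the meter and the case are where they were. Handing in.

```bash
python3 -c "
from station import ctrl
print(ctrl.finish_job())"
```

```text
the job is handed in; nothing more can be done
None
```

I handed the job in at about 18 s of the 69 s: the cylindrical burr is on the stop, the nut is tightened to about 0.27 N m above its drag (firm grip is 0.2 to 0.3), the gripper is clear and the bystanders look unmoved; no verdict came back.

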